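# Find the rocking tile and hold it down on its glue

## Robot

A 6-joint arm with a two-finger parallel gripper is mounted at the origin on a cart in front of the work surface, level with it; the furniture and walls round the work are solid. World frame = base frame: x ahead of the robot, y to its left, z up, the work surface at z = 0. Lengths are in mm, angles in degrees, forces in N, time in s.
With the tool pointing down it reaches from about 350 to 850 mm from the base axis. Payload 8.1 kg.
Tool frame: the origin (TCP) lies at the very end of the fingers, on their centre line; the grasp point (between the pads) lies 19 mm behind it (r.grip_point_offset is the distance from the TCP to the grasp point, in mm); z points along the fingers, y is the line along which they close (so a half turn about z gives the same grasp; the last joint's range is limited). The gripper opens to 85 mm and grips with 20 to 120 N. Pads are 22 mm wide; open, the fingers measure 114 mm over their backs; the gripper's body (76 mm by 85 mm) begins 54 mm behind the grasp point. The pads swing forward as they close: fully open they stand 13 mm farther back than shut.
Start: joints at [-79.836, 7.471, 85.268, -0, 87.261, -4.893], TCP at [155.891, -579.399, 231.292] pointing down, gripper open.
Joint ranges: [-169.43, 169.43], [-51.17, 129.36], [1.28, 143.12], [-76.62, 256.62], [0, 156.53], [-152.29, 152.29]. Speed limits (degrees/s): [136.94, 136.94, 159.86, 180, 180, 180].

## Interface

Orientations are given as [roll, pitch, yaw] about the fixed x, y, z axes, in that order (R = Rz(yaw) Ry(pitch) Rx(roll)).
In Python, from bench import status, eyes, r gives the robot as it stands.
- The arm moves only by the shell command python3 -m handwheel 'ROWS' [FORCE]. ROWS is a JSON object whose one key "series" holds a list that holds one entry, the list of rows, each a list of 7 numbers: the shift along the tool's x, y, z in cm, then the turn, a rotation vector about the tool's x, y, z in rad, then the opening, from 0 (shut) to 1 (fully open). In form: {"series": [[[tx, ty, tz, rx, ry, rz, claw], ...]]}. A call has 1 to 12 rows; each row is the pose to reach, as a shift and turn from the pose commanded when the call began, along the tool's axes at that moment; what a row does not reach only later rows make up. A row lasts 1/8 s, in which the tool goes at most 62.5 mm and 10.7 degrees, less where a joint would pass 70% of its speed; a pose out of reach is approached as far as the arm can. A call with a gripper value outside its range is refused whole. The fingers move at their own pace and stop on an object; FORCE is the grip in N (left out, the last holds). Time passes only in rows, so rows that repeat a pose let the fingers close. It gives the time, the measured TCP pose, the force, the opening and the grip force at its end, in the units of the state.
- status.sense(): the state, without advancing time (a new reading comes with each control period).
- eyes.snapshot(name): name is "side" or "top" or "wrist"; returns a dict with "img" (420x560x3 uint8, red, green, blue), "mtx" (3x3 intrinsics, pixels), "k1" (the pictures are not rectified: a ray, as slopes to the right and down, at radius r is drawn at 1 + k1 r^2 times it, then the intrinsics apply), "R" (3x3) and "t" (3): a world point X has camera coordinates R X + t. Camera axes: x right, y down, z forward; pixel columns grow to the right and rows downward; lengths in mm; the calibration is good to about 2 mm. A picture is of the moment at which its call begins. There is no depth.
- r.hand_in(): hands the job in; it is judged then, once.
The state is a dict: "time": time; "joint_pos": joint angles; "qd": joint speeds; "joint_efforts": joint torques, N m; "tool_pos": TCP position; "tcp_rot": TCP orientation; "ft_force": force on the tool from outside, world axes, zero at the start; "wrist_torque": the same for the moment, N m; "finger_gap": finger opening in mm; "grip_force": force on a finger pad.
Only numpy, scipy, OpenCV 4.12 (cv2) and the standard library are available. Lean on these libraries where they do the work, as an engineer would, in place of code of your own. Each camera call takes 0.05 s, during which the arm holds its last target. There are 200 camera calls.

## Task

Four identical round tiles have been glued into wooden stands on the table, and one of them has not taken and rocks. With the fingertips, press the tiles near the edge, one after another, until you find the one that tips; then press that one at its middle until it lies level and all the way down in its stand, and finish while still holding it pressed down so that the glue can take. Lift nothing and leave everything else where it stands.

Things in the scene. Friction and masses are not known exactly. Their poses are not given: they have to be found in the camera images.
- tile_a: one of four identical round white ceramic tiles, 84 mm across, 12 mm thick, about 0.15 kg, loose in its stand; origin at the centre of its underside, z up. At the start the underside of every tile is 10.5 mm and its flat top 22.5 mm above the table: looks and height do not tell which rocks, and it may be any of the four.
- tile_b: one of four identical round white ceramic tiles, 84 mm across, 12 mm thick, about 0.15 kg, loose in its stand; origin at the centre of its underside, z up. A sound tile (three of the four) has a hard bed under it out to 40 mm from its centre and gives less than 1 mm wherever it is pressed.
- tile_c: one of four identical round white ceramic tiles, 84 mm across, 12 mm thick, about 0.15 kg, loose in its stand; origin at the centre of its underside, z up. The rocking tile stands on a dab of glue 18 mm across under its middle: 1 to 3 N on top, 32 mm from its centre, tips it by about 0.13 rad (that spot drops 3 mm) till its edge meets the base; let go, it levels itself.
- tile_d: one of four identical round white ceramic tiles, 84 mm across, 12 mm thick, about 0.15 kg, loose in its stand; origin at the centre of its underside, z up. The rocking tile's dab is springy: pressed at its middle the tile starts to sink at about 3 to 4 N and is fully down, 4.5 mm lower, at about 7 N; let go, it rises again.
- stand_a: round light-wood stand, fixed to the table, 115 mm across; origin at the centre of its underside, on the table. Base 6 mm thick, rim 13 mm wide and 14.5 mm high around a pocket 89 mm across that holds tile_a; a small brass hanging eye reaches to 77 mm from the centre.
- stand_b: round light-wood stand, fixed to the table, 115 mm across; origin at the centre of its underside, on the table. Base 6 mm thick, rim 13 mm wide and 14.5 mm high around a pocket 89 mm across that holds tile_b; a small brass hanging eye reaches to 77 mm from the centre.
- stand_c: round light-wood stand, fixed to the table, 115 mm across; origin at the centre of its underside, on the table. Base 6 mm thick, rim 13 mm wide and 14.5 mm high around a pocket 89 mm across that holds tile_c; a small brass hanging eye reaches to 77 mm from the centre.
- stand_d: round light-wood stand, fixed to the table, 115 mm across; origin at the centre of its underside, on the table. Base 6 mm thick, rim 13 mm wide and 14.5 mm high around a pocket 89 mm across that holds tile_d; a small brass hanging eye reaches to 77 mm from the centre.
- cup: small striped cup with a handle, 65 x 88 x 50 high (mm); origin at its underside; a bystander, to be left alone
- tin: round food tin, 75 across, 58 high (mm); origin at its underside; a bystander, to be left alone
- eraser: eraser, 20 x 45 x 13 high (mm); origin at its underside; a bystander, to be left alone
- pencil: pencil, 112 long, 7 thick (mm); origin at its underside; a bystander, to be left alone
- tape_roll: roll of black tape lying flat, 58 across, 19 high (mm); origin at its underside; a bystander, to be left alone
- tape_measure: tape measure, 62 x 74 x 33 high (mm); origin at its underside; a bystander, to be left alone
There are look-alikes about, which are no part of the job. Leave any pink or red look-alike of the tile_a alone. Leave any pink or purple look-alike of the tile_c alone.

How it is judged (in metres and radians):
On the way:
1. the loose tile has been pressed near its edge and seen to rock (tipped by more than 0.06 rad) (angle between any of tile_a, tile_b, tile_c, tile_d's own z axis and vertical above 0.06 rad), for 0.1 s.
At the end, for the whole second after the job is handed in: The tile that rocked is held down by the fingertips (more than 3 N), its underside less than 7.5 mm above the underside of its stand (it bottoms at 6 mm), level within 0.025 rad and still; every tile lies level within 0.04 rad and within 6 mm of the middle of its stand (((z of tile_a in the frame of stand_a below 0.0075 m and angle between tile_a's own z axis and vertical below 0.025 rad and contact force between the fingers and tile_a above 3 N and linear speed of tile_a below 0.01 m/s) or (z of tile_b in the frame of stand_b below 0.0075 m and angle between tile_b's own z axis and vertical below 0.025 rad and contact force between the fingers and tile_b above 3 N and linear speed of tile_b below 0.01 m/s) or (z of tile_c in the frame of stand_c below 0.0075 m and angle between tile_c's own z axis and vertical below 0.025 rad and contact force between the fingers and tile_c above 3 N and linear speed of tile_c below 0.01 m/s) or (z of tile_d in the frame of stand_d below 0.0075 m and angle between tile_d's own z axis and vertical below 0.025 rad and contact force between the fingers and tile_d above 3 N and linear speed of tile_d below 0.01 m/s)) and angle between each of tile_a, tile_b, tile_c, tile_d's own z axis and vertical below 0.04 rad and horizontal distance between tile_a and stand_a below 0.006 m and horizontal distance between tile_b and stand_b below 0.006 m and horizontal distance between tile_c and stand_c below 0.006 m and horizontal distance between tile_d and stand_d below 0.006 m); the arm keeps its last pose, push and grip.
It fails at once if a tile is lifted or dragged out of its stand (z of tile_a in the frame of stand_a above 0.02 m or z of tile_b in the frame of stand_b above 0.02 m or z of tile_c in the frame of stand_c above 0.02 m or z of tile_d in the frame of stand_d above 0.02 m or horizontal distance between tile_a and stand_a above 0.012 m or horizontal distance between tile_b and stand_b above 0.012 m or horizontal distance between tile_c and stand_c above 0.012 m or horizontal distance between tile_d and stand_d above 0.012 m).
It fails at once if a bystander is moved by more than 15 mm (distance of any of cup, tin, eraser, pencil, tape_roll, tape_measure from where it was at the start of the episode above 0.015 m).
It also fails if it takes over 48 s, if anything falls off the work surface, if the arm or the gripper's body presses on something with over 40 N, if the wrist force passes 120 N, or if a joint passes its speed limit or range.

## Working session

There is one attempt and no reset: what is moved stays moved. The work goes in short steps, Python scripts to look and compute and a shell command to move; the robot and the scene stay as the last step left them, time stands still between calls to the robot, and variables do not carry over. Pictures are saved under pics/ and viewed, at most 10 in all, crops included, and the job is handed in when it is done.

```bash
ls; mkdir -p pics
python3 - <<'E'
from bench import status, eyes, r
import cv2,numpy as np
s=status.sense();print({k:np.round(v,2).tolist() for k,v in s.items()})
for n in("top","side"):
    d=eyes.snapshot(n);cv2.imwrite(f"pics/{n}1.png",d["img"][:,:,::-1]);np.savez(f"{n}1.npz",**d)
    print(n,d["mtx"],d["k1"],d["R"],d["t"])
E
```

```text
pics
{'time': 0.0, 'joint_pos': [-79.84, 7.51, 85.33, 0.0, 87.26, -4.89], 'qd': [-0.02, -0.03, 0.02, 0.1, -0.07, 0.03], 'joint_efforts': [0.0, -56.94, -50.05, -0.0, 0.01, 0.0], 'tool_pos': [155.79, -578.84, 230.24], 'tcp_rot': [-179.89, -0.01, 15.06], 'ft_force': [0.68, 0.49, -0.46], 'wrist_torque': [-0.02, -0.01, 0.02], 'grip_force': 0.0, 'finger_gap': 85.42}
top [[420.34406557   0.         274.02656312]
 [  0.         420.34406557 207.7919379 ]
 [  0.           0.           1.        ]] -0.1335600463648444 [[ 0.00447184 -0.99998132 -0.00416765]
 [-0.99787811 -0.00419164 -0.06497464]
 [ 0.06495596  0.00444936 -0.99787821]] [  54.72469758  545.85224081 1252.08369197]
side [[496.28492198   0.         280.80516666]
 [  0.         496.28492198 212.39763199]
 [  0.           0.           1.        ]] -0.049649738469512095 [[ 0.9977306  -0.06672601  0.00901611]
 [-0.02823406 -0.53616768 -0.84363918]
 [ 0.06112683  0.84147006 -0.53683484]] [-530.61663627   65.78380455 1837.81325855]
```

View pics/top1.png

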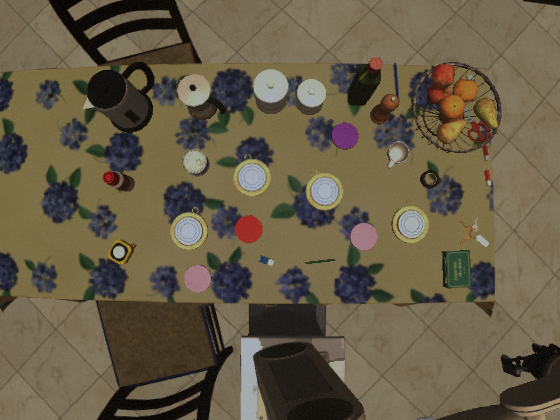

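View pics/side1.png

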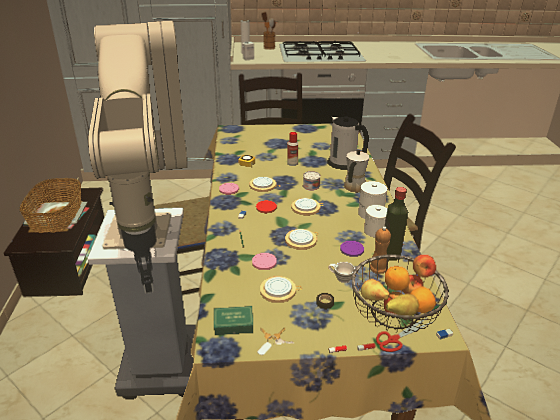

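The top view shows four white tiles in wooden stands, at about (252,178), (324,191), (189,231) and (410,224). The look-alikes have no stand: pink (364,236) and (198,278), red (249,229), purple (345,135). I'll leave those alone. Next I'll measure the tile centres in both views and make one enlarged crop.

```bash
cat > h.py <<'E'
import numpy as np,cv2
def ray(d,uv):
    K=d["mtx"];x=(np.array(uv,float)-[K[0,2],K[1,2]])/[K[0,0],K[1,1]]
    k=float(d["k1"]);u=x.copy()
    for _ in range(30): u=x/(1+k*(u@u))
    return d["R"].T@np.array([*u,1.]), -d["R"].T@d["t"]
def atz(d,uv,z):
    v,c=ray(d,uv);return c+v*(z-c[2])/v[2]
E
python3 - <<'E'
from h import *
P={"top":[(252,178),(324,191),(189,231),(410,224)],"side":[(305,206),(301,239),(263,184),(279,288)]}
for n in P:
    d=dict(np.load(n+"1.npz"));im=d["img"]
    hsv=cv2.cvtColor(im,cv2.COLOR_RGB2HSV)
    if n=="top":
        cr=im[150:265,160:440,::-1];cv2.imwrite("pics/crop.png",cv2.resize(cr,None,fx=2.8,fy=2.8,interpolation=cv2.INTER_CUBIC))
    for p in P[n]:
        x,y=p;w=24
        sub=hsv[y-w:y+w,x-w:x+w].astype(int)
        m=((sub[...,1]<70)&(sub[...,2]>110)).astype(np.uint8)
        m=cv2.morphologyEx(m,cv2.MORPH_CLOSE,np.ones((5,5)))
        c,_=cv2.findContours(m,0,2);c=max(c,key=cv2.contourArea)
        c=cv2.convexHull(c)
        pts=np.array([atz(d,q[0]+[x-w,y-w],22.5)[:2] for q in c])
        (cx,cy),(a,b),_=cv2.fitEllipse(c)
        M=cv2.moments(c);uv=[M["m10"]/M["m00"]+x-w,M["m01"]/M["m00"]+y-w]
        print(n,p,np.round(uv,1),"world",np.round(atz(d,uv,22.5),1),"span",np.ptp(pts,0).round(0))
E
```

```text
top (252, 178) [251.4 176.8] world [639.2 125.9  22.5] span [83. 82.]
top (324, 191) [324.5 190.7] world [597.7 -95.2  22.5] span [82. 82.]
top (189, 231) [187.7 230.6] world [475.2 317.4  22.5] span [82. 83.]
top (410, 224) [411.2 223.7] world [ 498.4 -360.6   22.5] span [82. 82.]
side (305, 206) [313.3 205.6] world [666.6 102.   22.5] span [135. 131.]
side (301, 239) [293.4 236. ] world [ 570.  -100.4   22.5] span [128. 109.]
side (263, 184) [268.4 181.6] world [499.1 305.2  22.5] span [124.  98.]
side (279, 288) [277.7 286.1] world [ 497.3 -367.7   22.5] span [82. 86.]
```

View pics/crop.png

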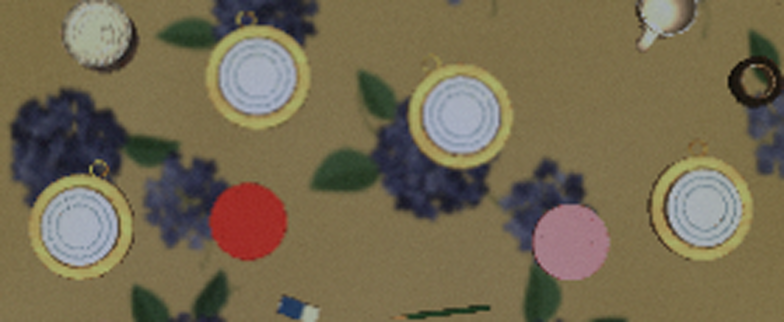

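The crop confirms four white tiles in wooden rims, with brass eyes on the far (+x) side, and the look-alikes are flat discs without stands. The top-view spans of 82–83 mm match the 84 mm tiles, all within reach (571–651 mm). I'll start with the nearest tile, T4 (498,-361), and press on its near side at x=464.

```bash
python3 -m handwheel '{"series": [[[35.4,-13.1,8,0,0,0.263,0],[35.4,-13.1,8,0,0,0.263,0],[35.4,-13.1,8,0,0,0.263,0],[35.4,-13.1,8,0,0,0.263,0],[35.4,-13.1,8,0,0,0.263,0],[35.4,-13.1,8,0,0,0.263,0],[35.4,-13.1,8,0,0,0.263,0],[35.4,-13.1,8,0,0,0.263,0],[35.4,-13.1,8,0,0,0.263,0],[35.4,-13.1,18,0,0,0.263,0],[35.4,-13.1,18,0,0,0.263,0],[35.4,-13.1,18,0,0,0.263,0]]]}' 20
python3 - <<'E'
from bench import status
s=status.sense();print({k:s[k] for k in s})
E
```

```text
time: 1.6
tool_pos: [460.3, -360.1, 48.0]
tcp_rot: [-179.7, 0.3, -0.1]
ft_force: [0.1, -0.2, 0.2]
finger_gap: -0.6
grip_force: 0.0
{'time': 1.6, 'joint_pos': array([-4.30567511e+01,  1.46794380e+01,  9.70775372e+01, -1.68572950e-02,
        6.86401003e+01,  4.70893345e+01]), 'qd': array([ 0.42602723, -3.07042988, -4.0513606 ,  0.16653877,  1.92774702,
        0.08138095]), 'joint_efforts': array([ 7.26882066e-02, -5.67619121e+01, -4.40524399e+01,  9.07588459e-03,
       -8.39719344e-01, -5.50573910e-03]), 'tool_pos': array([ 460.25177039, -360.1096862 ,   48.01994309]), 'tcp_rot': array([-1.79741112e+02,  3.01483982e-01, -1.39210251e-01]), 'ft_force': array([ 0.0831826 , -0.15117152,  0.15260246]), 'wrist_torque': array([ 0.00050043,  0.03409664, -0.05332766]), 'grip_force': 0.0, 'finger_gap': -0.605163093664307}
```

```bash
python3 -m handwheel '{"series": [[[0,0,1.5,0,0,0,0],[0,0,2.4,0,0,0,0],[0,0,2.4,0,0,0,0],[0,0,2.4,0,0,0,0]]]}'
python3 - <<'E'
from bench import eyes
import cv2
d=eyes.snapshot("wrist");cv2.imwrite("pics/w1.png",d["img"][:,:,::-1])
E
```

```text
time: 2.1
tool_pos: [464.2, -361.3, 28.1]
tcp_rot: [180.0, -0.0, -0.0]
ft_force: [-0.0, 0.3, -0.4]
finger_gap: 0.4
grip_force: 0.0
```

View pics/w1.png

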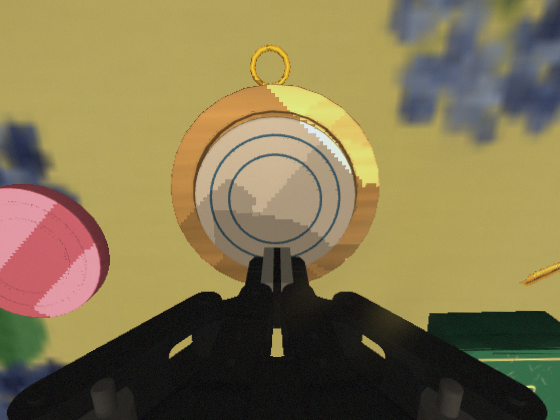

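The wrist view shows T4 (275,190) with the shut fingers over its near edge (277,262), centred left to right. Now I'll press.

```bash
python3 -m handwheel '{"series": [[[0,0,0.4,0,0,0,0],[0,0,0.5,0,0,0,0],[0,0,0.5,0,0,0,0],[0,0,0.5,0,0,0,0]]]}';python3 -m handwheel '{"series": [[[0,0,0.1,0,0,0,0],[0,0,0.2,0,0,0,0],[0,0,0.2,0,0,0,0],[0,0,0.2,0,0,0,0]]]}'
```

```text
time: 2.65
tool_pos: [463.8, -360.9, 22.6]
tcp_rot: [180.0, -0.0, -0.0]
ft_force: [-1.1, 2.0, 4.3]
finger_gap: 0.1
grip_force: 2.4
time: 3.15
tool_pos: [463.9, -361.0, 22.5]
tcp_rot: [180.0, 0.0, -0.0]
ft_force: [-8.9, 7.9, 22.4]
finger_gap: -0.0
grip_force: 11.1
```

T4 is hard: 22 N with no give, so it's sound. Next is T2, pressing at (564,-95).

```bash
python3 -m handwheel '{"series": [[[0,0,-6,0,0,0,0],[10,-26.6,-6,0,0,0,0],[10,-26.6,-6,0,0,0,0],[10,-26.6,-6,0,0,0,0],[10,-26.6,-6,0,0,0,0],[10,-26.6,-6,0,0,0,0],[10,-26.6,-6,0,0,0,0],[10,-26.6,-3,0,0,0,0],[10,-26.6,-0.7,0,0,0,0],[10,-26.6,-0.7,0,0,0,0],[10,-26.6,-0.7,0,0,0,0]]]}';python3 -m handwheel '{"series": [[[0,0,0.4,0,0,0,0],[0,0,0.6,0,0,0,0],[0,0,0.6,0,0,0,0],[0,0,0.6,0,0,0,0]]]}'
```

```text
time: 4.53
tool_pos: [564.1, -95.8, 28.1]
tcp_rot: [180.0, -0.0, -0.1]
ft_force: [0.3, -0.2, 0.6]
finger_gap: 0.2
grip_force: 0.0
time: 5.03
tool_pos: [564.0, -95.0, 21.6]
tcp_rot: [180.0, -0.0, -0.0]
ft_force: [-0.5, 0.1, 1.2]
finger_gap: 0.2
grip_force: 0.4
```

At 21.6 mm there's only 1.2 N, so T2 is giving. I'll press a little further.

```bash
python3 -m handwheel '{"series": [[[0,0,0.1,0,0,0,0],[0,0,0.1,0,0,0,0],[0,0,0.1,0,0,0,0]]]}';python3 -m handwheel '{"series": [[[0,0,0.1,0,0,0,0],[0,0,0.1,0,0,0,0],[0,0,0.1,0,0,0,0]]]}'
python3 - <<'E'
from bench import eyes
import cv2
d=eyes.snapshot("wrist");cv2.imwrite("pics/w2.png",d["img"][:,:,::-1])
E
```

```text
time: 5.4
tool_pos: [563.7, -94.9, 20.2]
tcp_rot: [-180.0, 0.0, -0.0]
ft_force: [-1.1, 0.1, 1.5]
finger_gap: -0.3
grip_force: 0.7
time: 5.78
tool_pos: [563.9, -95.0, 19.7]
tcp_rot: [180.0, -0.0, -0.0]
ft_force: [-2.1, 0.1, 5.3]
finger_gap: -0.1
grip_force: 2.7
```

View pics/w2.png

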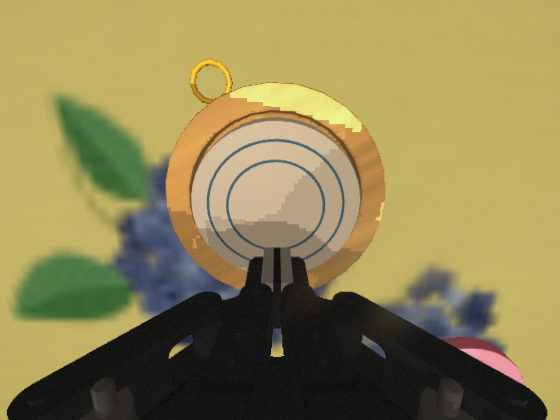

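T2 dropped about 2.8 mm at 1–2 N and then went hard, reading 5.3 N. The wrist view shows it tipped, with the fingers on its near edge at (277,255) and a shadowed gap at the far rim (275,118). T2 is the rocking tile. I'll lift off and press at its middle.

```bash
python3 -m handwheel '{"series": [[[0,0,-1.2,0,0,0,0],[0,0,-1.2,0,0,0,0],[3.4,0,-1.2,0,0,0,0],[3.4,0,-1.2,0,0,0,0],[3.4,0,-0.6,0,0,0,0],[3.4,0,-0.6,0,0,0,0]]]}';python3 -m handwheel '{"series": [[[0,0,0.2,0,0,0,0],[0,0,0.4,0,0,0,0],[0,0,0.6,0,0,0,0],[0,0,0.7,0,0,0,0],[0,0,0.7,0,0,0,0]]]}';python3 -m handwheel '{"series": [[[0,0,0.1,0,0,0,0],[0,0,0.2,0,0,0,0],[0,0,0.2,0,0,0,0],[0,0,0.2,0,0,0,0]]]}'
```

```text
time: 6.58
tool_pos: [596.3, -94.7, 24.1]
tcp_rot: [-180.0, 0.1, -0.0]
ft_force: [0.2, 0.4, 1.0]
finger_gap: 0.0
grip_force: 0.0
time: 7.2
tool_pos: [597.5, -95.0, 18.6]
tcp_rot: [180.0, 0.0, -0.0]
ft_force: [-3.5, 0.2, 6.3]
finger_gap: 0.1
grip_force: 3.1
time: 7.7
tool_pos: [597.6, -95.0, 18.1]
tcp_rot: [180.0, 0.0, -0.0]
ft_force: [-11.4, 1.6, 19.1]
finger_gap: 0.2
grip_force: 9.2
```

The top is at 18.1 mm, which is fully down, with 19 N on it. I'll check that it's level and steady.

```bash
python3 -m handwheel '{"series": [[[0,0,0,0,0,0,0],[0,0,0,0,0,0,0],[0,0,0,0,0,0,0],[0,0,0,0,0,0,0]]]}'
python3 - <<'E'
from bench import eyes
import cv2
d=eyes.snapshot("wrist");cv2.imwrite("pics/w3.png",d["img"][:,:,::-1])
E
```

```text
time: 8.2
tool_pos: [597.6, -95.0, 18.0]
tcp_rot: [180.0, 0.0, -0.0]
ft_force: [-10.8, 2.2, 18.8]
finger_gap: -0.5
grip_force: 9.1
```

View pics/w3.png

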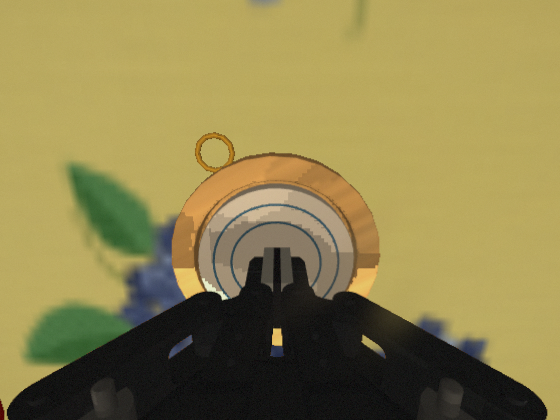

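The fingers rest at the tile's middle (277,260). The tile sits level and centred in its pocket, and the reading is a steady 19 N at 18.0 mm. I'm handing in.

```bash
python3 -c "
from bench import r
print(r.hand_in())"
```

```text
the job is handed in; nothing more can be done
None
```

I handed the job in with the rocking tile (the one at about x 598, y −95 mm) held level and fully down at about 19 N; it had tipped when pressed near its edge, the first tile pressed was sound, and I did not press the other two.

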